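# Tap the brass nut blank at the jeweller's bench

## Task

The tap in the brass nut blank has only just been started. By the orange knob of its crank, turn it clockwise (seen from above) half a turn until the pointer is at the yellow mark, then back a quarter turn to the green mark to break the chip, then clockwise again half a turn to the red mark, and let go. Leave the black-knobbed crank on the other stand, in the square steel blank, where it is.

Things in the scene. Friction and masses are not known exactly. Their poses are not given: they have to be found in the camera images.
- brass_knob (a point): Centre of the orange crank knob to be gripped: an upright cylinder 22 mm across and 44 mm tall that spins freely on its pin, so a gripper may hold it at a fixed yaw all the way round; this point is half-way up, 114 mm above the table, 22 mm above the crank arm's top face. It goes round a circle of radius 50 mm about brass_axis, always clear of everything: nothing on the stand rises above 94 mm but the knob.
- brass_axis (a point): Point on the tap's upright axis, 115 mm above the table, over the stand with the hexagonal brass blank (47 mm across corners). The stand is a fixed dark disc 164 mm across with a clamp in the middle and four coloured marks on its rim. z is up; x points to the white mark (start); the others follow clockwise from above at quarter turns: green along -y, yellow along -x, red along +y. Its place and yaw vary.
- brass_tap (a joint): Turn of that tap and crank in rad, clockwise from above positive: the crank arm, its knob and its white pointer lie over the white mark at 0, green at 1.57, yellow at 3.14, red at 4.71. Starts within 0.25 of 0. Hard stops at -0.35 and 5.4. Stiff (0.12 N m, about 2.5 N at the knob), it stays where it is left; the tap sinks 1.5 mm a turn.
- steel_knob (a point): Centre of the black knob on the other, otherwise equal stand, which holds a square steel blank of 40 mm; not to be moved.
Mind the look-alikes: they are no part of the job. Leave any turquoise look-alike of the part that bears brass_knob alone.

How it is judged (in metres and radians):
On the way, in this order (a step that is already met when the one before it is completed fails the run):
1. The brass blank's crank has been turned half a turn clockwise, to the yellow mark (value of joint brass_tap between 2.822 and 3.462 rad), for 0.1 s.
2. It has been turned back a quarter turn, to the green mark (value of joint brass_tap between 1.251 and 1.891 rad), for 0.1 s.
At the end, for the whole second after the job is handed in: The brass blank's crank stands at the red mark (within 0.32 rad, about 18 degrees), at rest and let go, and the black knob is within 15 mm of where it was (value of joint brass_tap between 4.392 and 5.032 rad and velocity of joint brass_tap between -0.05 and 0.05 rad/s and distance of steel_knob from where it was at the start of the episode below 0.015 m); the robot touches nothing.
It fails at once if the other stand's crank is moved by 15 mm or more (distance of steel_knob from where it was at the start of the episode above 0.015 m).
It also fails if it takes over 48 s, if anything falls off the work surface, if the arm or the gripper's body presses on something with over 40 N, if the wrist force passes 120 N, or if a joint passes its speed limit or range.

## Robot

A 7-joint arm with a two-finger parallel gripper is mounted at the origin on the work surface. World frame = base frame: x ahead of the robot, y to its left, z up, the work surface at z = 0. Lengths are in m, angles in degrees, forces in N, time in s.
With the tool pointing down it reaches from about 0.35 to 0.775 m from the base axis. Payload 3.1 kg.
Tool frame: the origin (TCP) lies on the centre line of the jaws, within the pads' length; the fingertips stand 17 mm ahead of it and the grasp point (between the pads) lies 2 mm behind it (robot.tip_reach is the distance from the TCP to the fingertips, in m); z points along the fingers, y is the direction in which the jaws open and shut (so a half turn about z gives the same grasp; the last joint's range is limited). The gripper opens to 85 mm and grips with 20 to 120 N. Pads are 22 mm wide; open, the fingers measure 114 mm over their backs; the gripper's body (76 mm by 85 mm) begins 54 mm behind the grasp point. The pads swing forward as they close: fully open they stand 13 mm farther back than shut.
Start: joints at [63.043, 17.813, 0.802, 86.603, -0.252, 75.585, -1.558], TCP at [0.229, -0.5, 0.248] pointing down, gripper open.
Joint ranges: [-154.91, 154.91], [-16.99, 109.72], [-72.82, 74.43], [7.12, 147.25], [-82.49, 262.49], [11.32, 116.49], [-174.64, 174.64]. Speed limits (degrees/s): [159.86, 159.86, 180, 180, 180, 180, 180].

## Interface

Orientations are given as [roll, pitch, yaw] about the fixed x, y, z axes, in that order (R = Rz(yaw) Ry(pitch) Rx(roll)).
In Python, from station import robot, fingers, vision, workorder, recognise gives the robot as it stands. Calls block until the motion is done:
- robot.move_to(position, orientation): joint-space move of the TCP to a pose.
- robot.line_to(position, orientation=None, velocity=0.15, f_stop=None): straight line of the TCP; orientation=None keeps the orientation; velocity is the mean speed in m/s. With f_stop (N) it stops when the force on the tool has changed by that much, and returns True; else False.
- robot.move_j(angles): joint-space move.
- fingers.gripper_to(opening, force=None): opening from 0.0 (shut) to 1.0 (fully open); force is the grip in N (None keeps the last); returns when the fingers have stopped.
- robot.pause(seconds).
- robot.inverse_kinematics(position, orientation): joint angles nearest the present ones, or None.
- vision.grab_frame(name): name is "scene" or "side" or "wrist"; returns the picture (420x560x3 uint8, red, green, blue); there is no depth.
- vision.calibration(name): a dict with "mtx" (3x3 intrinsics, pixels), "extrinsics" (4x4, takes a point from world to camera coordinates); the wrist camera has in their place "T_tool_cam" (4x4, takes a point from camera to tool coordinates, whose origin is the TCP and whose axes are the flange's). Camera axes: x right, y up, looking along -z (the intrinsics and any distortion apply to the point x, -y, -z); pixel columns grow to the right and rows downward; lengths in m; the calibration is good to about 2 mm. A picture is of the moment at which its call begins: read the wrist's pose just before it. calibration takes no time and is no camera call.
A pose or a line that the arm cannot do raises robot.PlanningError and nothing moves.
- workorder.close_job(): hands the job in, once; it reports no verdict.
Trained networks look in the newest picture that a camera, given by its name, has taken for a name from the list of things; names that differ only in an ending like _2 or _b are one class to them, and where a whole thing is asked for, a point or a joint stands for the part that bears it (a point fixed in the world has none). Each returns a list of dicts, best first, with "p" (0 to 1); they miss things now and then, are a little off and sometimes report something else, mostly with a low value. They report only what shows in the picture. A call takes as long as a camera call. They do not tell look-alikes from the thing itself.
- recognise(label, camera): "rect" ([centre column, centre row, width, height] in pixels, round what is visible of it).
Readings, each from a call of its own:
- robot.current_time_s(): time.
- robot.current_joint_positions(): joint angles.
- robot.current_dq(): joint speeds.
- robot.current_joint_torque(): joint torques, N m.
- robot.current_tool_pos(): TCP position.
- robot.current_eef_rot(): TCP orientation.
- robot.current_contact_force(): force on the tool from outside, world axes, zero at the start.
- robot.current_torque(): the same for the moment, N m.
- robot.current_finger_gap(): opening from 0.0 (shut) to 1.0 (fully open).
Only numpy, scipy, OpenCV 4.12 (cv2) and the standard library are available. Lean on these libraries where they do the work, as an engineer would, in place of code of your own. Each camera call takes 0.05 s, during which the arm holds its last target.

## Working session

There is one attempt and no reset: what is moved stays moved. The work goes in short steps, each a Python script; the robot and the scene stay as the last script left them, time stands still between calls to the robot, and variables do not carry over. Pictures are saved under pics/ and viewed, and the job is handed in when it is done.

```bash
mkdir -p pics; ls; python3 - <<'E'
from station import robot, fingers, vision, workorder, recognise
import cv2, numpy as np
for n in ("scene","side"):
    im=vision.grab_frame(n); cv2.imwrite(f"pics/{n}0.png",im[:,:,::-1])
    for l in ("brass_knob","steel_knob","brass_tap"):
        print(n,l,recognise(l,n))
    c=vision.calibration(n); print({k:np.round(v,3).tolist() if not isinstance(v,str) else v for k,v in c.items()})
print(robot.current_time_s(),robot.current_eef_rot())
E
```

```text
pics
scene brass_knob [{'rect': [150.6, 256.9, 10.7, 16.8], 'p': 0.71}, {'rect': [321.6, 237.1, 14.1, 19.9], 'p': 0.43}]
scene steel_knob [{'rect': [233.0, 302.6, 12.8, 20.1], 'p': 0.65}]
scene brass_tap [{'rect': [328.4, 239.3, 35.5, 19.6], 'p': 0.86}, {'rect': [166.4, 254.8, 45.0, 17.3], 'p': 0.73}, {'rect': [299.1, 132.2, 20.9, 13.5], 'p': 0.62}]
{'mtx': [[419.332, 0.0, 270.696], [0.0, 419.332, 213.515], [0.0, 0.0, 1.0]], 'extrinsics': [[0.746, 0.666, -0.001, -0.383], [-0.49, 0.55, 0.676, 0.071], [0.45, -0.504, 0.737, -1.3], [0.0, 0.0, 0.0, 1.0]]}
side brass_knob [{'rect': [382.4, 340.9, 18.1, 20.5], 'p': 0.82}, {'rect': [214.9, 194.1, 10.3, 20.7], 'p': 0.69}, {'rect': [341.6, 115.4, 8.6, 20.0], 'p': 0.42}]
side steel_knob [{'rect': [245.8, 118.7, 12.7, 19.0], 'p': 0.67}]
side brass_tap [{'rect': [208.3, 211.7, 26.2, 52.8], 'p': 0.81}, {'rect': [332.1, 121.7, 26.5, 40.0], 'p': 0.81}, {'rect': [378.4, 365.5, 30.9, 74.8], 'p': 0.66}]
{'mtx': [[398.984, 0.0, 281.886], [0.0, 398.984, 209.143], [0.0, 0.0, 1.0]], 'extrinsics': [[-0.997, -0.078, 0.014, 0.427], [0.07, -0.769, 0.635, 0.013], [-0.039, 0.634, 0.773, -0.984], [0.0, 0.0, 0.0, 1.0]]}
0.4 [-1.79982702e+02  1.12108449e-03  2.45744970e+01]
```

View pics/scene0.png

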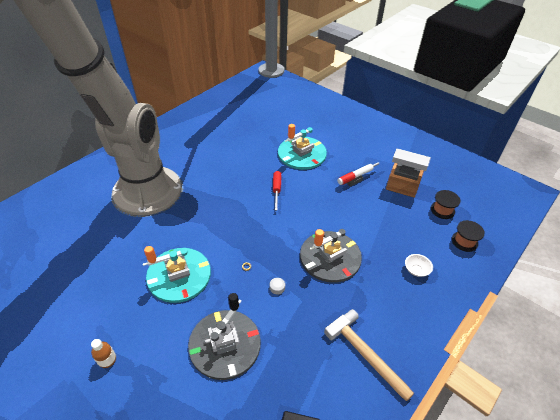

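View pics/side0.png

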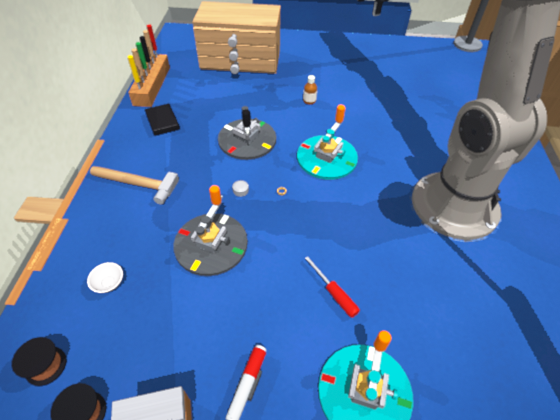

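The scene picture shows the dark stand with the orange knob at about (320,238). The turquoise look-alikes are at (150,255) and (292,131), and the black knob is at (233,301). In the side picture the orange knob is at (215,194) and its disc centre is near (210,243). Next I zoom in and triangulate.

```bash
cat > h.py <<'E'
import numpy as np, cv2
from station import robot, fingers, vision, workorder, recognise
def P(n):
    c=vision.calibration(n); K=np.array(c["mtx"]); E=np.array(c["extrinsics"])
    return K@np.diag([1,-1,-1])@E[:3]
def tri(a,b,na="scene",nb="side"):
    X=cv2.triangulatePoints(P(na),P(nb),np.float64(a).reshape(2,1),np.float64(b).reshape(2,1)); X=X[:3,0]/X[3,0]
    return X
def proj(n,X):
    x=P(n)@np.append(X,1); return x[:2]/x[2]
def onz(n,uv,z):
    M=P(n); H=np.c_[M[:,0],M[:,1],M[:,2]*z+M[:,3]]
    w=np.linalg.solve(H,[uv[0],uv[1],1]); return w[:2]/w[2]
E
python3 - <<'E'
from h import *
X=tri((321,237.5),(214.9,194.1)); print("brass knob",X,proj("scene",X),proj("side",X), np.hypot(*X[:2]))
print(onz("scene",(321,237.5),.114),onz("side",(214.9,194.1),.114))
X=tri((233,302),(245.8,118.7)); print("steel",X)
print(vision.calibration("scene").keys())
for n,(u,v) in (("scene",(331,250)),("side",(210,235))):
    im=cv2.imread(f"pics/{n}0.png"); c=cv2.resize(im[v-45:v+45,u-60:u+60],None,fx=6,fy=6,interpolation=cv2.INTER_CUBIC)
    cv2.imwrite(f"pics/{n}0z.png",c)
E
```

```text
brass knob [0.56401112 0.12407947 0.11694435] [320.10972416 237.22906196] [213.76717627 194.47751665] 0.5774982737504618
[0.56488255 0.12693635] [0.56266558 0.12027259]
steel [ 0.53168771 -0.14130181  0.11121948]
dict_keys(['mtx', 'extrinsics'])
```

View pics/scene0z.png

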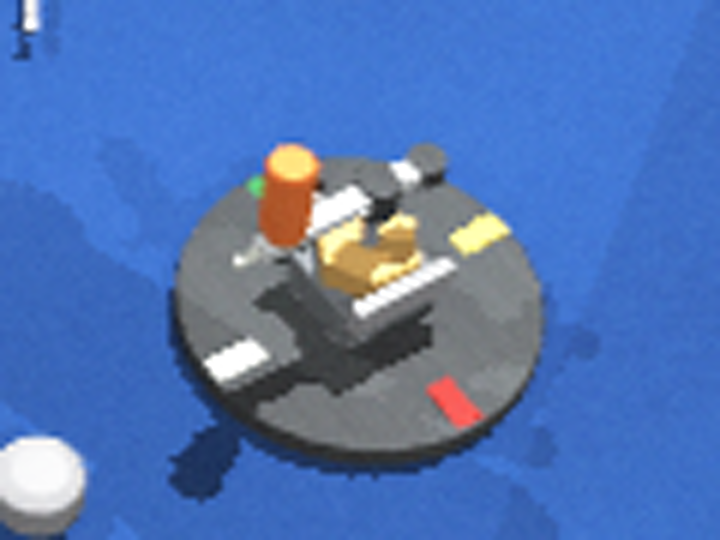

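View pics/side0z.png

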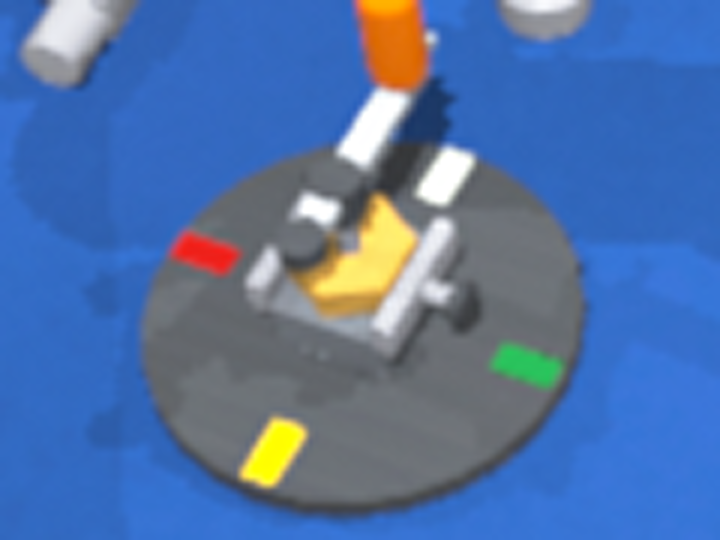

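```bash
python3 - <<'E'
from h import *
s={'w':(237,361),'y':(480,233),'r':(455,403)}; d={'w':(446,176),'y':(274,452),'r':(206,254),'g':(527,366)}
S={k:np.array(v)/6+[271,205] for k,v in s.items()}; D={k:np.array(v)/6+[150,190] for k,v in d.items()}
for k in s: print(k,tri(S[k],D[k]))
for z in (.02,):
    a={k:onz("scene",S[k],z) for k in S}; b={k:onz("side",D[k],z) for k in D}
    for k in b: print(k,a.get(k),b[k])
    print("mid", (a['w']+a['y'])/2,(b['w']+b['y'])/2,(b['r']+b['g'])/2)
    print([np.degrees(np.arctan2(*(m['w']-m['y'])[::-1])) for m in (a,b)],np.linalg.norm(a['w']-a['y']),np.linalg.norm(b['w']-b['y']), np.degrees(np.arctan2(*(b['r']-b['g'])[::-1])))
for n,o,pt in (("scene",np.array([271,205]),(283,240)),):pass
print("orient",robot.current_eef_rot(),robot.current_tool_pos())
E
```

```text
w [0.55581759 0.10716183 0.01104843]
y [0.59497056 0.23576114 0.01200738]
r [0.63940977 0.15204326 0.01105645]
w [0.56008632 0.10201549] [0.55296219 0.11353497]
y [0.59830018 0.23002216] [0.59209033 0.24018755]
r [0.64268286 0.14647498] [0.63565717 0.15799548]
g None [0.50922136 0.19682467]
mid [0.57919325 0.16601883] [0.57252626 0.17686126] [0.57243926 0.17741007]
[np.float64(-106.6219517293215), np.float64(-107.16804639131779)] 0.133588943698663 0.13255899683344805 -17.072032598451365
orient [-1.79982702e+02  1.12108449e-03  2.45744970e+01] [ 0.228676   -0.50010802  0.24815628]
```

```bash
python3 - <<'E'
from h import *
C=np.array([.5754,.1715]); k=np.array([.564,.124])
for yaw in range(-90,100,30):
    r=[]
    for a in range(0,360,30):
        t=np.radians(a); q=robot.inverse_kinematics([C[0]+.05*np.cos(t),C[1]+.05*np.sin(t),.118],[180,0,yaw]); r.append(q)
    ok=all(q is not None for q in r); print(yaw,ok, np.round(np.min(r,0)).tolist() if ok else '', np.round(np.max(r,0)).tolist() if ok else '')
c=vision.calibration("wrist"); print(np.round(np.array(c["mtx"]),2).tolist(),np.round(c["T_tool_cam"],4).tolist())
robot.move_to([.5654,.15,.33],[180,0,24]); print(robot.current_time_s(), robot.current_tool_pos())
im=vision.grab_frame("wrist"); cv2.imwrite("pics/w1.png",im[:,:,::-1]); print(recognise("brass_knob","wrist"))
E
```

```text
-90 True [13.0, 39.0, -62.0, 78.0, 36.0, 69.0, 127.0] [25.0, 49.0, -62.0, 95.0, 43.0, 77.0, 137.0]
-60 True [-64.0, 30.0, -24.0, 82.0, -44.0, 62.0, -174.0] [3.0, 49.0, 65.0, 99.0, 13.0, 77.0, -133.0]
-30 True [-1.0, 28.0, -38.0, 79.0, 15.0, 61.0, -160.0] [7.0, 38.0, -26.0, 96.0, 22.0, 68.0, -145.0]
0 True [4.0, 31.0, -46.0, 79.0, 20.0, 63.0, -134.0] [14.0, 40.0, -35.0, 96.0, 27.0, 70.0, -119.0]
30 True [7.0, 32.0, -56.0, 79.0, 22.0, 63.0, -109.0] [16.0, 43.0, -36.0, 96.0, 35.0, 72.0, -90.0]
60 True [7.0, 32.0, -58.0, 79.0, 23.0, 64.0, -80.0] [17.0, 43.0, -38.0, 96.0, 36.0, 72.0, -61.0]
90 True [7.0, 31.0, -55.0, 79.0, 24.0, 63.0, -49.0] [16.0, 42.0, -43.0, 96.0, 34.0, 71.0, -33.0]
[[304.15, 0.0, 278.92], [0.0, 304.15, 210.59], [0.0, 0.0, 1.0]] [[-0.0002, 0.9628, 0.2702, 0.0685], [1.0, 0.0005, -0.0007, 0.0004], [-0.0008, 0.2702, -0.9628, -0.1262], [0.0, 0.0, 0.0, 1.0]]
3.0083 [0.56583615 0.1485884  0.32970021]
[{'rect': [298.3, 201.7, 18.0, 23.8], 'p': 0.71}, {'rect': [8.5, 332.4, 16.0, 24.1], 'p': 0.49}]
```

View pics/w1.png

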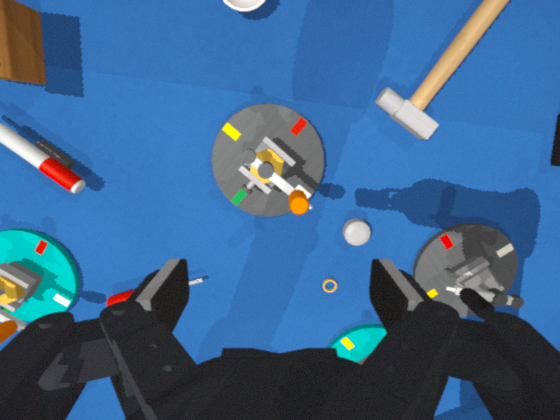

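The wrist picture shows the orange knob at (299,201), the disc centre at about (268,160), and marks at yellow (232,131), red (300,126) and green (239,196). White is half hidden under the knob. I now convert these to positions.

```bash
cat >> h.py <<'E'
from scipy.spatial.transform import Rotation as Rn
def Pw(pos,rpy):
    c=vision.calibration("wrist"); T=np.eye(4); T[:3,:3]=Rn.from_euler("xyz",rpy,degrees=True).as_matrix(); T[:3,3]=pos
    E=np.linalg.inv(T@np.array(c["T_tool_cam"])); return np.array(c["mtx"])@np.diag([1,-1,-1])@E[:3]
def onzM(M,uv,z):
    H=np.c_[M[:,0],M[:,1],M[:,2]*z+M[:,3]]
    w=np.linalg.solve(H,[uv[0],uv[1],1]); return w[:2]/w[2]
E
python3 - <<'E'
from h import *
M=Pw(robot.current_tool_pos(),robot.current_eef_rot())
print("knob",onzM(M,(298.7,201.7),.114), "top", onzM(M,(299,205),.136))
m={k:onzM(M,v,.0115) for k,v in dict(y=(232,131),r=(300,126),g=(239,196),c=(268,160)).items()}; print(m)
print((m['r']+m['g'])/2, np.degrees(np.arctan2(*(m['r']-m['g'])[::-1])), np.linalg.norm(m['r']-m['g']))
im=cv2.imread("pics/w1.png"); cv2.imwrite("pics/w1z.png",cv2.resize(im[95:225,200:340],None,fx=4.5,fy=4.5,interpolation=cv2.INTER_CUBIC))
E
```

```text
knob [0.55986729 0.12032986] top [0.56106411 0.12207443]
{'y': array([0.59457394, 0.23313073]), 'r': array([0.63965145, 0.14809646]), 'g': array([0.51110588, 0.18903076]), 'c': array([0.57780058, 0.17049383])}
[0.57537866 0.16856361] -17.66365574833977 0.13490581879879926
```

View pics/w1z.png

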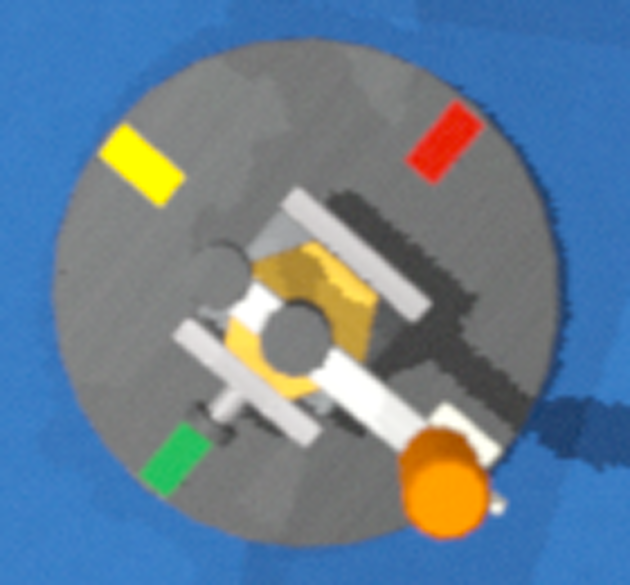

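```bash
python3 - <<'E'
from h import *
M=Pw(robot.current_tool_pos(),robot.current_eef_rot())
f=lambda x,y:(200+x/4.5,95+y/4.5)
print("knobtop",onzM(M,f(444,497),.136),"hub",onzM(M,f(297,337),.094))
m={k:onzM(M,f(*v),.0115) for k,v in dict(w=(464,436),y=(142,164),r=(446,141),g=(176,460),c=(305.5,291.5)).items()}; print(m)
print((m['r']+m['g'])/2,(m['w']+m['y'])/2)
robot.move_to([.5625,.1225,.19],[180,0,24])
p,o=robot.current_tool_pos(),robot.current_eef_rot(); im=vision.grab_frame("wrist"); cv2.imwrite("pics/w2.png",im[:,:,::-1]); print(recognise("brass_knob","wrist"))
print(robot.current_time_s(),p,o,robot.current_contact_force())
E
```

```text
knobtop [0.56046433 0.12219571] hub [0.57552031 0.16911466]
{'w': array([0.55562883, 0.10389217]), 'y': array([0.5937533 , 0.23348247]), 'r': array([0.63873468, 0.1490505 ]), 'g': array([0.50942904, 0.18817949]), 'c': array([0.57802902, 0.17076766])}
[0.57408186 0.16861499] [0.57469107 0.16868732]
[{'rect': [278.5, 234.1, 33.4, 42.9], 'p': 0.98}, {'rect': [246.3, 200.3, 112.2, 108.4], 'p': 0.56}]
3.8333 [0.56332665 0.12299387 0.19116021] [-1.79975985e+02 -1.25453662e-01  2.39798204e+01] [0.71522403 0.15297052 0.09908136]
```

View pics/w2.png

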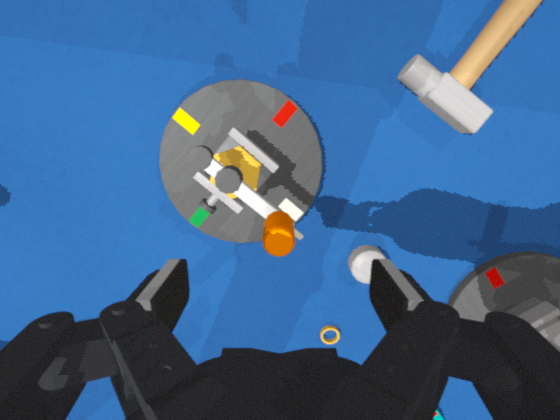

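The knob at (279,234), with its top at about (279,242), is midway between the jaws (centre column 279). I check the numbers, then descend and grip.

```bash
python3 - <<'E'
from h import *
M=Pw(robot.current_tool_pos(),robot.current_eef_rot())
k=onzM(M,(279,242),.136);h=onzM(M,(229,180),.094)
print("top",k,"mid",onzM(M,(278.8,234),.114),"hub",h,np.degrees(np.arctan2(*(k-h)[::-1])),np.linalg.norm(k-h))
m={a:onzM(M,v,.0115) for a,v in dict(w=(291,209),y=(186,121.5),r=(285,114),g=(199.5,217)).items()}
print((m['w']+m['y'])/2,(m['r']+m['g'])/2,np.degrees(np.arctan2(*(m['w']-m['y'])[::-1])),np.degrees(np.arctan2(*(m['r']-m['g'])[::-1]))-90)
robot.line_to([*((k+[.5625,.1225])/2),.119],[180,0,24],velocity=.08,f_stop=8)
print(robot.current_tool_pos(),robot.current_contact_force())
fingers.gripper_to(0.0,force=20)
p,o=robot.current_tool_pos(),robot.current_eef_rot(); im=vision.grab_frame("wrist"); cv2.imwrite("pics/w3.png",im[:,:,::-1])
print(robot.current_time_s(),p,o,robot.current_contact_force(),robot.current_finger_gap())
im=vision.grab_frame("scene"); cv2.imwrite("pics/s3.png",im[:,:,::-1])
E
```

```text
top [0.5612376  0.12219789] mid [0.55895748 0.12131161] hub [0.57632391 0.16981005] -107.58123566932686 0.049945121240711765
[0.57518368 0.17083827] [0.57430042 0.1706452 ] -106.51627735067005 -106.83322185104058
[0.56234517 0.12263307 0.11958422] [ 1.26004213  0.3409266  -0.6990834 ]
5.525 [0.56184726 0.12253797 0.11924475] [-1.79995391e+02 -1.23446253e-02  2.40085481e+01] [-1.2885774   0.63777942  1.6329763 ] 0.24980231839208425
```

View pics/w3.png

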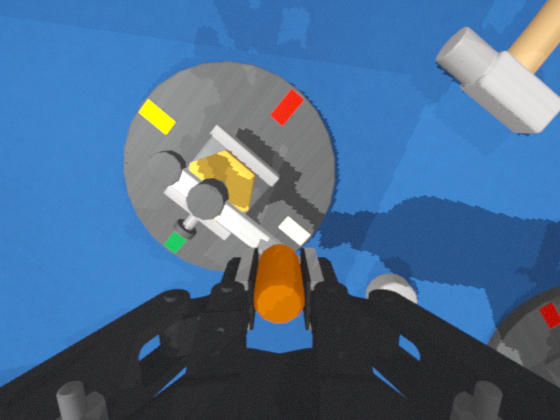

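Knob gripped: the gap of 0.25 corresponds to about 21 mm, and the picture shows it between the pads at (279,283). The crank angle is about -107.5°, so joint ≈ 0. I first turn about 45° while logging forces.

```bash
cat >> h.py <<'E'
import json
def load(): return json.load(open("st.json"))
def arc(a_end,step=15,gain=0.0,vel=.06,f_max=45):
    s=load(); C=np.array(s["C"]); a=s["a"]; n=int(np.ceil(abs(a_end-a)/step)); d=(a_end-a)/n
    for i in range(n):
        a+=d; t=np.radians(a); z=.119+s["a0"]*0-1.5e-3*(s["a0"]-a)/360
        robot.line_to([C[0]+.05*np.cos(t),C[1]+.05*np.sin(t),z],[180,0,24],velocity=vel)
        f=np.array(robot.current_contact_force()); p=np.array(robot.current_tool_pos())
        u=np.array([np.cos(t),np.sin(t)]); v=np.array([u[1],-u[0]])
        fr,ft=f[:2]@u,f[:2]@v
        print(f"a {a:.1f} fr {fr:.1f} ft {ft:.1f} fz {f[2]:.1f} err_r {1e3*((p[:2]-C)@u)-50:.1f} err_t {1e3*((p[:2]-C)@v):.1f} t {robot.current_time_s():.2f}")
        C=C+gain*fr*u
        if np.linalg.norm(f)>f_max: print("STOP force",f); break
    s["C"]=C.tolist(); s["a"]=a; json.dump(s,open("st.json","w"))
E
python3 - <<'E'
from h import *
p=np.array(robot.current_tool_pos())[:2]; a0=-107.3; t=np.radians(a0)
C=p-.05*np.array([np.cos(t),np.sin(t)]); print(C)
json.dump(dict(C=C.tolist(),a=a0,a0=a0),open("st.json","w"))
arc(a0-45)
E
```

```text
[0.57672272 0.17028603]
a -118.5 fr 0.8 ft -0.9 fz 2.5 err_r 0.2 err_t 0.3 t 5.89
a -129.8 fr 2.3 ft 0.4 fz 4.5 err_r 0.4 err_t 1.0 t 6.21
a -141.1 fr 3.0 ft -0.8 fz 6.0 err_r 0.5 err_t 1.2 t 6.53
a -152.3 fr 3.3 ft -1.8 fz 6.1 err_r 0.7 err_t 1.2 t 6.84
```

```bash
python3 - <<'E'
from h import *
arc(-286.8,gain=1e-4); robot.pause(.3)
im=vision.grab_frame("wrist"); cv2.imwrite("pics/w4.png",im[:,:,::-1])
E
```

```text
a -167.2 fr 2.4 ft -1.1 fz 6.1 err_r 0.9 err_t 1.5 t 7.21
a -182.2 fr 1.8 ft -0.2 fz 5.1 err_r 0.9 err_t 1.5 t 7.58
a -197.1 fr 2.0 ft 0.7 fz 4.9 err_r 0.8 err_t 1.2 t 7.94
a -212.1 fr 1.7 ft -0.1 fz 4.4 err_r 0.7 err_t 0.8 t 8.31
a -227.0 fr 1.5 ft -0.7 fz 4.3 err_r 0.6 err_t 0.5 t 8.68
a -242.0 fr 1.2 ft -0.3 fz 5.7 err_r 0.4 err_t 0.5 t 9.04
a -256.9 fr 0.8 ft -1.0 fz 4.5 err_r 0.3 err_t 0.6 t 9.41
a -271.9 fr 0.8 ft -0.6 fz 4.5 err_r 0.1 err_t 0.8 t 9.78
a -286.8 fr -0.9 ft 0.2 fz 4.5 err_r 0.0 err_t 1.0 t 10.14
```

View pics/w4.png

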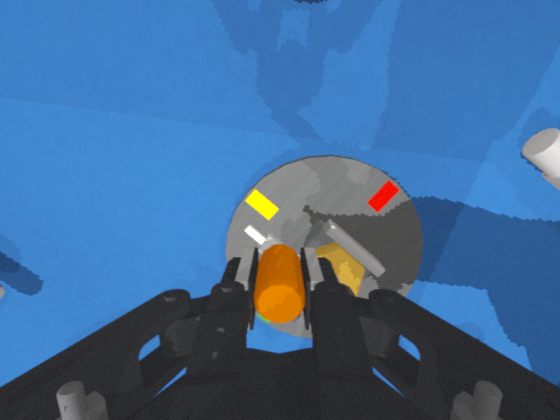

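The knob is still held, and the white pointer at (256,235) is in line with the yellow mark at (262,204). Next comes the quarter turn back to green.

```bash
python3 - <<'E'
from h import *
arc(-196.8,gain=1e-4); robot.pause(.4)
im=vision.grab_frame("wrist"); cv2.imwrite("pics/w5.png",im[:,:,::-1])
im=vision.grab_frame("scene"); cv2.imwrite("pics/s5.png",im[:,:,::-1][180:320,250:410].repeat(4,0).repeat(4,1))
E
```

```text
a -273.9 fr 1.0 ft 0.8 fz 4.6 err_r 0.1 err_t -0.6 t 10.82
a -261.1 fr -0.1 ft 0.3 fz 5.9 err_r 0.1 err_t -0.7 t 11.16
a -248.2 fr 1.5 ft -0.2 fz 5.9 err_r 0.2 err_t -0.5 t 11.49
a -235.4 fr 0.8 ft 0.8 fz 5.4 err_r 0.1 err_t -0.5 t 11.82
a -222.5 fr 0.3 ft 0.1 fz 5.3 err_r 0.1 err_t -0.6 t 12.16
a -209.7 fr 0.1 ft 1.6 fz 5.2 err_r 0.2 err_t -1.2 t 12.49
a -196.8 fr 0.3 ft 0.7 fz 5.8 err_r 0.3 err_t -1.9 t 12.82
```

View pics/w5.png

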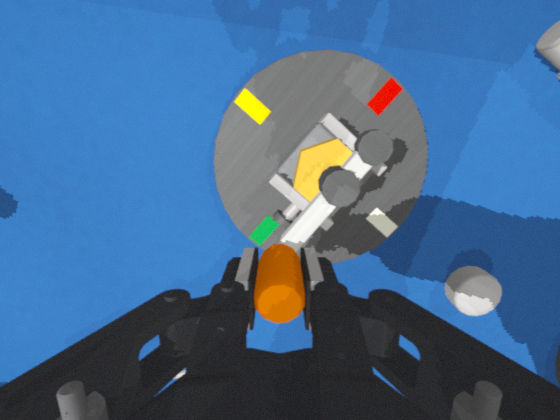

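View pics/s5.png

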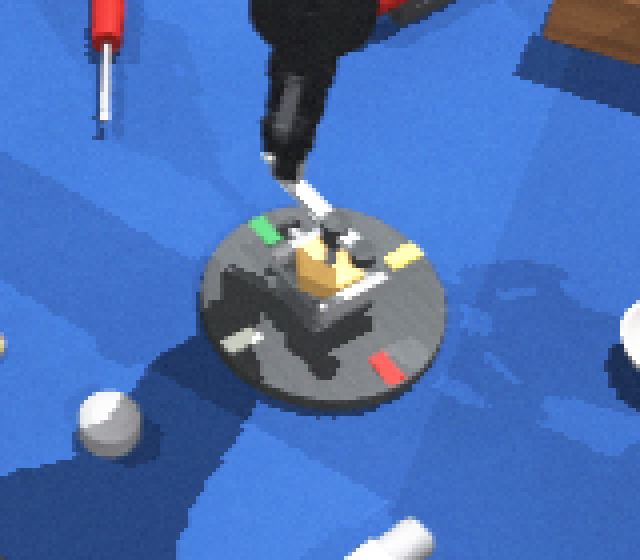

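The crank now lies over the green mark: in the wrist picture the arm runs from the hub (340,186) to the knob (279,285), and green is at (264,230). Next, clockwise to red.

```bash
python3 - <<'E'
from h import *
arc(-376.8,gain=1e-4); robot.pause(.3)
p=np.array(robot.current_tool_pos()); print(p, np.degrees(np.arctan2(*(p[:2]-[.5763,.170])[::-1])))
fingers.gripper_to(0.7); robot.line_to([p[0],p[1],.25],velocity=.1)
robot.move_to([.56,.14,.33],[180,0,24])
q,o=robot.current_tool_pos(),robot.current_eef_rot()
im=vision.grab_frame("wrist"); cv2.imwrite("pics/w6.png",im[:,:,::-1]); print(recognise("brass_knob","wrist"))
im=vision.grab_frame("scene"); cv2.imwrite("pics/s6.png",im[:,:,::-1])
print(recognise("steel_knob","scene"))
print(robot.current_time_s(),robot.current_contact_force())
E
```

```text
a -211.8 fr 0.3 ft -0.5 fz 6.8 err_r 0.1 err_t -2.2 t 13.69
a -226.8 fr 1.4 ft -0.6 fz 7.5 err_r -0.1 err_t -2.0 t 14.06
a -241.8 fr 0.7 ft -0.8 fz 7.2 err_r -0.2 err_t -1.8 t 14.43
a -256.8 fr 1.3 ft -1.0 fz 6.6 err_r -0.4 err_t -1.6 t 14.79
a -271.8 fr 1.9 ft -0.9 fz 6.2 err_r -0.5 err_t -1.3 t 15.16
a -286.8 fr 2.0 ft 0.4 fz 5.1 err_r -0.7 err_t -0.9 t 15.53
a -301.8 fr 2.5 ft 0.5 fz 5.0 err_r -0.8 err_t -0.4 t 15.89
a -316.8 fr 1.2 ft -0.5 fz 6.0 err_r -0.8 err_t 0.9 t 16.26
a -331.8 fr -0.6 ft -1.6 fz 6.5 err_r -0.6 err_t 2.5 t 16.62
a -346.8 fr -0.1 ft 0.1 fz 6.1 err_r -0.2 err_t 3.3 t 16.99
a -361.8 fr -0.9 ft -0.4 fz 7.4 err_r 0.2 err_t 3.4 t 17.36
a -376.8 fr -1.2 ft -0.1 fz 7.2 err_r 0.7 err_t 3.1 t 17.73
[0.62318617 0.15436158 0.11778972] -18.445612148258125
[{'rect': [8.0, 324.0, 13.4, 21.7], 'p': 0.74}, {'rect': [289.3, 132.6, 24.2, 18.6], 'p': 0.65}]
[{'rect': [233.3, 300.6, 10.6, 17.7], 'p': 0.64}]
20.65 [ 0.49256428  0.085938   -0.64557368]
```

View pics/w6.png

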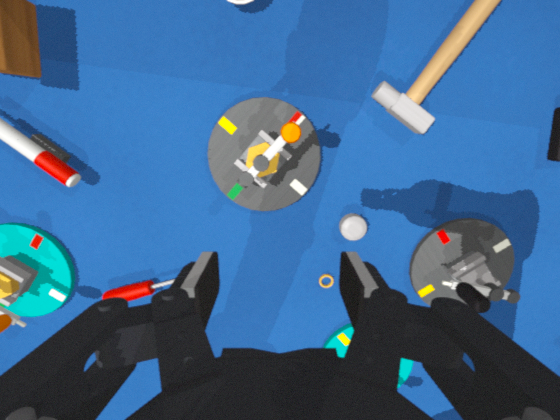

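View pics/s6.png

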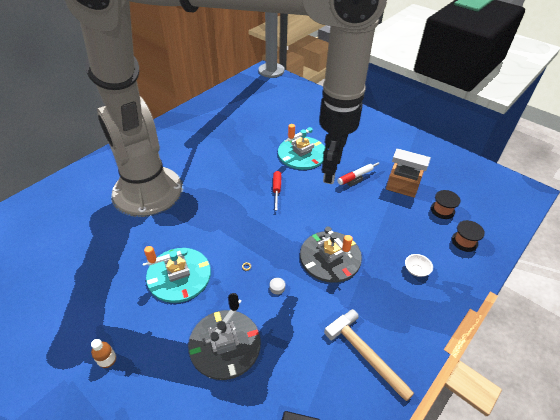

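The crank is at the red mark: knob at (290,132), hub at (262,161) and red at (297,119) in the wrist picture. The gripper is clear, and the black knob is still at (233,301) in the scene picture.

```bash
python3 - <<'E'
from h import *
M=Pw(robot.current_tool_pos(),robot.current_eef_rot())
k=onzM(M,(290,132.5),.136-.001);h=onzM(M,(262,161.5),.093);print(k,h,np.degrees(np.arctan2(*(k-h)[::-1])),np.linalg.norm(k-h))
print(workorder.close_job())
E
```

```text
[0.62034123 0.15321719] [0.57639314 0.16785237] -18.418311097403386 0.046320871741749314
the job is handed in; nothing more can be done
None
```

I turned the brass tap by its orange knob half a turn clockwise to yellow, a quarter turn back to green, then half a turn clockwise to red. I then let go, moved the gripper clear and handed the job in at about 20.7 s.

- **Final angle:** the last wrist picture puts the crank at about -18.4°. The red mark is near -17°, so it is about 1.5° off, within the 18° allowed.
- **Radius check:** that same picture gave a knob radius of 46 mm instead of 50 mm, a pixel-reading error that doesn't affect the angle.
- **Forces:** the wrist readings stayed below about 8 N throughout.
- **Other stand:** the black knob showed at (233, 301) in the scene camera at the end, against (233, 302.6) at the start, a difference within the detector's noise. I didn't touch the turquoise look-alikes.
- **Intermediate marks:** yellow and green were confirmed from the wrist pictures and the tool position. The joint itself has no direct reading.

No check failed.

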